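Bay the used-pickle jar and leave its cap a quarter turn slack

TASK

Push the grey crate with the jar of used pickle along the rollers, flat and upright, until it is fully home against the buffer in the green bay, which keeps it from twisting. Then screw the jar's blue cap down clockwise until it bottoms out, and back it off a quarter turn so that the jar can vent. Finish still gripping the cap there, without letting go, so that I can tape it, and leave the other things on the bench where they are.

Things in the scene. Friction and masses are not known exactly. Their poses are not given: they have to be found in the camera images.
- track: Aluminium roller track 460 mm long, 150 mm wide, fixed to the bench, turned up to 15 degrees. Origin: on the bench under it, z up; y runs along the track to the green bay. Side plates at x = -72 and +72 mm, y -235 to 225 mm, tops 70 mm above the bench. 14 free 24 mm rollers, tops at 55 mm. The crate's origin when fully home: x = 0, y = 130, z = 55 mm in this frame.
- bay_stop (a point): Centre of the face of the black rubber buffer on the bay's end plate, 80 mm above the bench, at y = 215 mm of the track; axes as the track's. The green bay: flared mouth 210 to 170 mm before this face, then parallel cheeks 125 mm apart up to it, tops 100 mm above the bench.
- crate: Grey crate on the rollers, 120 mm (x) by 170 mm (y, within 3 degrees of the track's y at the start) by 60 mm high, 4 mm walls; a white square jar, 72 by 72 mm, is packed in its middle and cannot turn in it. Jar shoulder 99 mm above the crate's underside. 0.5 to 0.85 kg in all. Origin: centre of the underside, z up. It must travel in +y; rolling takes 1 to 3 N.
- crate_rear (a point): Middle of the crate's rear (-y) end wall, where to push: 85 mm behind the crate's origin and 45 mm above its underside, 15 mm below the rim. Axes as the crate's.
- cap: Blue ribbed screw cap of the jar, 54 mm across, 24 mm tall, already started on the thread. Origin: centre of its underside, on the crate's vertical centre line, 103 mm above the crate's underside when bottomed. A white pointer on top lies along its own x axis; bottomed, it points to the black mark on the jar's shoulder (the crate's +x side). Grip it across from above, at any yaw.
- cap_thread (a joint): Angle of the cap on its thread in rad, relative to the jar: 0 = bottomed out (hard stop), growing as it is unscrewed, that is counter-clockwise seen from above. Thread drag about 0.1 N m; it stays where it is left. It rises 6 mm per turn (0.95 mm per rad) and is on the thread up to 5 rad.
- file: Flat file with a wooden handle, 310 mm long, lying on the bench on the robot's side of the track; leave it alone. Origin under it, 155 mm from the handle's end; y axis towards the tip.
- hammer: Hammer 250 mm long lying beyond the track; leave it alone. Origin under its middle, handle to -x.
- sparejar: Round jar with a white cap, 60 mm across and 100 mm tall, standing beyond the track; leave it alone. Origin: centre of the underside.
- phone: Black phone 72 by 150 by 9 mm lying on the bench; leave it alone. Origin: centre of the underside.
- benchblock: Steel bench block 80 by 80 by 24 mm; leave it alone. Origin: centre of the underside.
- charcoal: Black charcoal soldering block 70 by 130 by 32 mm; leave it alone. Origin: centre of the underside.
- dish: Small metal bowl 90 mm across and 28 mm tall; leave it alone. Origin: centre of the underside.

How it is judged:
By the outcome, as a careful person would: the job done as asked, in the order asked, and still so for the second after the job is handed in, while the arm keeps its last pose, push and grip.
It also fails if it takes over 64 s, if anything falls off the work surface, if the arm or the gripper's body presses on something with over 40 N, if the wrist force passes 120 N, or if a joint passes its speed limit or range.

ROBOT

A 6-joint arm with a two-finger parallel gripper is mounted at the origin on the work surface. World frame = base frame: x ahead of the robot, y to its left, z up, the work surface at z = 0. Lengths are in mm, angles in rad, forces in N, time in s.
With the tool pointing down it reaches from about 400 to 925 mm from the base axis. Payload 12.5 kg.
Tool frame: the origin (TCP) lies midway between the tips of the shut fingers; the grasp point (between the pads) lies 19 mm behind it (env.pinch_z is the z of the grasp point in the tool frame, in mm); z points along the fingers, y is the line along which they close (so a half turn about z gives the same grasp; the last joint's range is limited). The gripper opens to 95 mm and grips with 3 to 60 N. Pads are 20 mm wide; open, the fingers measure 119 mm over their backs; the gripper's body (75 mm by 180 mm) begins 59 mm behind the grasp point.
Start: joints at [1.145, 0.491, 1.559, -0, 1.092, -0.106], TCP at [196.469, 593.335, 214.661] pointing down, gripper open.
Joint ranges: [-3.1, 3.1], [-0.84, 2.19], [0.05, 2.79], [-1.13, 4.28], [0.06, 2.93], [-2.69, 2.69]. Speed limits (rad/s): [2.22, 2.22, 2.79, 3.14, 3.14, 3.14].

INTERFACE

Orientations are given as [roll, pitch, yaw] about the fixed x, y, z axes, in that order (R = Rz(yaw) Ry(pitch) Rx(roll)).
In Python, from cell import env, eyes gives the robot as it stands.
- The arm moves only by the shell command python3 -m inch 'ROWS'. ROWS is JSON, a list of rows, each a list of 3 entries, a list of its own where there are three numbers: the shift along the tool's x, y, z in units of 60 mm (1.0 is 60 mm), then the turn about the tool's z in units of 5 degrees (1.0 is 5 degrees), then the closure, from -1 (fully open) to 1 (shut). In form: [[[tx, ty, tz], turn, claw], ...]. A call has exactly 10 rows; each row shifts and turns the commanded pose from where the row before left it, along the tool's axes as they then stand; what a row does not reach is not made up. A row lasts 1/8 s, in which the tool goes at most 62.5 mm and 10.7 degrees, less where a joint would pass 70% of its speed; a pose out of reach is approached as far as the arm can. A call is refused whole if a number of a shift passes 1 or a number of a turn 1, either way. A call with a gripper value outside its range is refused whole. The fingers move at their own pace and stop on an object; the grip force is fixed at half the most. Time passes only in rows, so rows that do not move let the fingers close, or fill a call up. It gives the time, the measured TCP pose, the force, the opening and the grip force at its end, in the units of the state.
- env.state(): the state, without advancing time (a new reading comes with each control period).
- eyes.read_camera(name): name is "side" or "top"; returns a dict with "pixels" (400x640x3 uint8, red, green, blue), "fx", "fy", "cx", "cy" (pixels), "extrinsics" (4x4, takes a point from world to camera coordinates). Camera axes: x right, y down, z forward; pixel columns grow to the right and rows downward; lengths in mm; the calibration is good to about 2 mm. A picture is of the moment at which its call begins. There is no depth.
- env.job_done(): hands the job in; it is judged then, once.
Trained networks look in a picture, given as the dict that the camera call returned (one of the last four; its "shot" number tells which), for a name from the list of things; names that differ only in an ending like _2 or _b are one class to them, and where a whole thing is asked for, a point or a joint stands for the part that bears it (a point fixed in the world has none). Each returns a list of dicts, best first, with "score" (0 to 1); they miss things now and then, are a little off and sometimes report something else, mostly with a low value. They report only what shows in the picture. A call takes as long as a camera call.
- eyes.boxes_of(name, picture): "centre" ([row, column] in pixels, amid what is visible of it).
- eyes.cut_out(name, picture): "mask" (400x640 bool, what is visible of it) and "centre" ([row, column] in pixels, amid what is visible of it).
- eyes.spot_point(name, picture): "centre" ([row, column] in pixels: a listed point, or the origin of a listed thing).
The state is a dict: "t": time; "joints": joint angles; "qvel": joint speeds; "tau": joint torques, N m; "eef_pos": TCP position; "tcp_rot": TCP orientation; "ft_force": force on the tool from outside, world axes, zero at the start; "moment": the same for the moment, N m; "opening": opening from 0.0 (shut) to 1.0 (fully open); "grip_force": force on a finger pad.
Only numpy, scipy, OpenCV 4.12 (cv2) and the standard library are available. Lean on these libraries where they do the work, as an engineer would, in place of code of your own. Each camera call takes 0.05 s, during which the arm holds its last target. There are 200 camera calls.

## Working session

There is one attempt and no reset: what is moved stays moved. The work goes in short steps, Python scripts to look and compute and a shell command to move; the robot and the scene stay as the last step left them, time stands still between calls to the robot, and variables do not carry over. Pictures are saved under pics/ and viewed, at most 10 in all, crops included, and the job is handed in when it is done.

```bash
mkdir -p pics; cat > h.py <<'E'
import numpy as np, cv2
from cell import env, eyes
def proj(c,P):
    P=np.atleast_2d(P); E=np.array(c["extrinsics"]); q=P@E[:3,:3].T+E[:3,3]
    return np.c_[c["fx"]*q[:,0]/q[:,2]+c["cx"], c["fy"]*q[:,1]/q[:,2]+c["cy"]]
def at_z(c,rc,z):
    E=np.array(c["extrinsics"]); R=E[:3,:3]; o=-R.T@E[:3,3]
    d=R.T@np.array([(rc[1]-c["cx"])/c["fx"],(rc[0]-c["cy"])/c["fy"],1]); return o+d*(z-o[2])/d[2]
def snap(n,f=None):
    c=eyes.read_camera(n)
    if f: cv2.imwrite("pics/"+f,cv2.cvtColor(c["pixels"],cv2.COLOR_RGB2BGR))
    return c
E
python3 - <<'E'
from h import *
np.set_printoptions(precision=1,suppress=True)
Z=dict(track=0,bay_stop=80,crate=55,crate_rear=100,cap=160,file=0,phone=0,sparejar=0,hammer=0)
for n in("top","side"):
    c=snap(n,n+"0.png")
    E=np.array(c["extrinsics"]);print(n,"cam at",-E[:3,:3].T@E[:3,3])
    for k,z in Z.items():
        for r in eyes.spot_point(k,c)[:2]: print(k,round(r["score"],2),np.array(r["centre"]),at_z(c,r["centre"],z))
print(env.state(),env.pinch_z)
E
```

```text
top cam at [ 302.4   11.9 1498. ]
track 0.69 [208.3 309.1] [512.3   1.    0. ]
bay_stop 0.98 [198.9 248.1] [536.3 209.4  80. ]
crate 0.78 [206.  332.8] [511.6 -81.2  55. ]
crate_rear 0.68 [216.1 362.5] [ 469.4 -177.5  100. ]
crate_rear 0.31 [209.5 309. ] [494.2   2.1 100. ]
cap 0.66 [206.6 341.3] [ 494.  -101.9  160. ]
file 0.64 [243.6 302.1] [385.9  27.6   0. ]
phone 0.72 [182.2 188.1] [613.5 437.6   0. ]
phone 0.31 [176.2 352.8] [ 628.7 -160.6    0. ]
hammer 0.79 [160.  298.3] [691.9  38.2   0. ]
side cam at [ 392.7 -856.4  939.9]
bay_stop 0.65 [160.2 311.9] [556.7 196.6  80. ]
crate 0.91 [234.7 306.3] [493.7 -84.6  55. ]
crate_rear 0.78 [249.4 305.9] [ 480.  -171.4  100. ]
cap 0.65 [208.  308.8] [501.9 -89.  160. ]
file 0.83 [219.3 262.8] [382.5  46.6   0. ]
file 0.69 [137.4 316.5] [610.5 421.9   0. ]
phone 0.57 [137.6 318.9] [618.9 419.1  -0. ]
phone 0.47 [206.9 365.4] [695.   41.7  -0. ]
sparejar 0.96 [264.7 362.1] [ 630.6 -169.3    0. ]
hammer 0.6 [210.2 365.6] [692.   27.9   0. ]
hammer 0.26 [141.5 248.6] [364.8 442.2  -0. ]
{'t': 1.0, 'joints': array([ 1.1,  0.5,  1.6, -0. ,  1.1, -0.1]), 'qvel': array([ 0.,  0., -0.,  0.,  0., -0.]), 'tau': array([ -0. , -61.2, -25.8,   0.1,   0. ,  -0. ]), 'eef_pos': array([196.5, 593.3, 214.7]), 'tcp_rot': array([3.1, 0. , 2.8]), 'ft_force': array([-0.2,  0.2,  0.7]), 'moment': array([ 0., -0., -0.]), 'grip_force': 0.0, 'opening': 0.9979463920396677} -18.8
```

```bash
python3 -c "
import cv2,numpy as np
a=cv2.imread('pics/top0.png');b=cv2.imread('pics/side0.png')
cv2.imwrite('pics/both.png',cv2.resize(np.vstack([a,b]),(480,600)))"
```

```text
(no output)
```

View pics/top0.png

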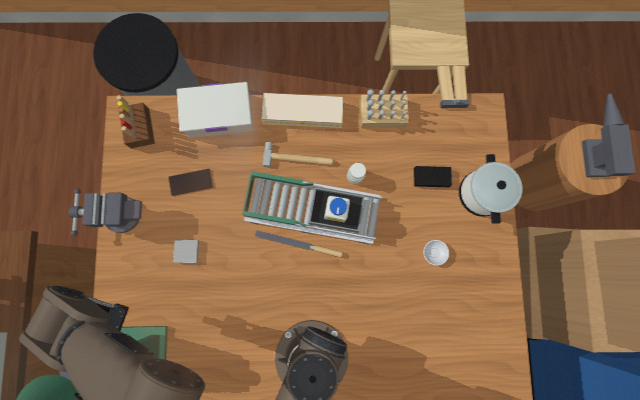

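View pics/side0.png

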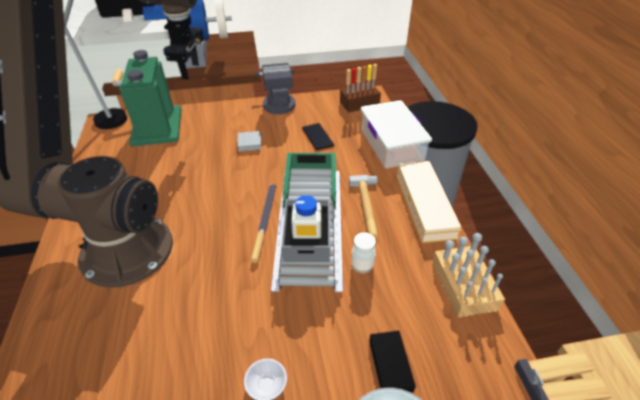

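The top view shows the track from (247,200) to (380,222), with the green bay on the left (+y). The crate and its jar are at about (337,208). The spare jar is at (357,172) and the file at (300,244). Next I'll refine the track and crate poses and look at the cap pointer.

```bash
cat >> h.py <<'E'
from scipy.optimize import least_squares
def tri(cs,rcs):
    f=lambda P:np.concatenate([proj(c,P)[0]-np.array(rc)[::-1] for c,rc in zip(cs,rcs)])
    r=least_squares(f,[500,0,80]); return r.x, np.abs(r.fun).max()
def best(k,c):
    r=eyes.spot_point(k,c); return r[0]["centre"] if r else None
E
python3 - <<'E'
from h import *
np.set_printoptions(precision=1,suppress=True)
t=snap("top");s=snap("side")
for k in("bay_stop","crate","crate_rear","cap","track"):
    a,b=best(k,t),best(k,s)
    if a is not None and b is not None: print(k,*tri((t,s),(a,b)))
for k,z in(("track",70),("crate",115),("cap",185)):
    for c in (t,s):
        r=eyes.cut_out(k,c)
        if not r: continue
        m=r[0]["mask"]; ys,xs=np.nonzero(m)
        pts=np.array([at_z(c,(y,x),z)[:2] for y,x in zip(ys,xs)],np.float32)
        print(k,r[0]["score"],m.sum(),cv2.minAreaRect(pts), pts.mean(0))
a=cv2.cvtColor(t["pixels"],cv2.COLOR_RGB2BGR)[165:250,235:390]
b=cv2.cvtColor(s["pixels"],cv2.COLOR_RGB2BGR)[145:295,260:350]
a=cv2.resize(a,None,fx=3.3,fy=3.3,interpolation=3);b=cv2.resize(b,None,fx=3.2,fy=3.2,interpolation=3)
o=np.zeros((500,800,3),np.uint8);o[:a.shape[0],:a.shape[1]]=a;o[:b.shape[0],-b.shape[1]:]=b
c=cv2.cvtColor(t["pixels"],cv2.COLOR_RGB2BGR)[195:223,320:356];c=cv2.resize(c,None,fx=7,fy=7,interpolation=3);o[290:290+c.shape[0],:c.shape[1]]=c
cv2.imwrite("pics/crop.png",o)
E
```

```text
bay_stop [550.8 204.1  70. ] 2.8039437419634794
crate [499.4 -83.7  47.2] 4.753445058016098
cap [498.9 -89.4 160.5] 2.863483914817891
track [ 428.1  -34.2 -909.5] 38.00393227378106
track 0.6 4759 ((507.05450439453125, -3.0262451171875), (464.9024353027344, 180.28533935546875), 78.85564422607422) [508.9  32.4]
track 0.57 5190 ((516.779541015625, -10.201263427734375), (531.439697265625, 170.60499572753906), 79.05839538574219) [517.7 -26.3]
crate 0.68 488 ((378.4818420410156, 39.307830810546875), (286.6806640625, 22.9595890045166), 74.56781005859375) [381.7  46.3]
crate 0.85 3048 ((492.93426513671875, -104.47077178955078), (232.0502471923828, 124.92578887939453), 79.4334945678711) [ 490.5 -118.6]
cap 0.48 226 ((491.8565673828125, -85.3511962890625), (49.323463439941406, 52.18342590332031), 44.03540802001953) [492.2 -85.9]
cap 0.96 403 ((494.4439697265625, -101.46038818359375), (70.10977935791016, 52.2429084777832), 79.95934295654297) [ 494.7 -102.4]
```

View pics/crop.png

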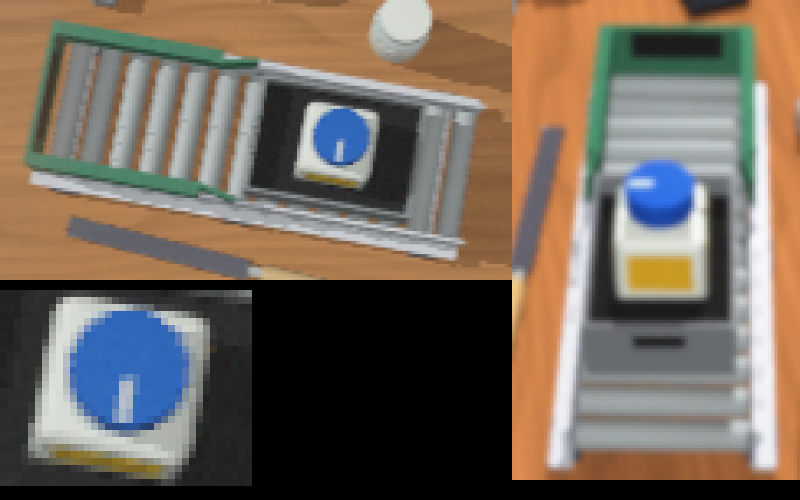

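```bash
cat > m.py <<'E'
from h import *
np.set_printoptions(precision=1,suppress=True)
t=snap("top");s=snap("side")
A=lambda u,v:(165+v/3.3-.5,235+u/3.3-.5)
B=lambda u,v:(145+v/3.2-.5,260+(u-512)/3.2-.5)
P=lambda c,q,z:at_z(c,q,z)[:2]
g=[P(t,A(53,22),100),P(t,A(25,165),100)]; gs=[P(s,B(602,28),100),P(s,B(753,28),100)]
print("green end corners",*g,np.mean(g,0),"side",*gs,np.mean(gs,0))
r=[P(t,A(482,103),70),P(t,A(465,240),70)];print("rear",*r,np.mean(r,0))
print("rear side",P(s,B(550,468),0),P(s,B(775,468),0))
d=np.mean(g,0)-np.mean(r,0);print("yaw",np.degrees(np.arctan2(-d[0],d[1])),np.linalg.norm(d))
k=[P(t,A(*q),115) for q in((422,103),(405,215),(265,83),(248,192))]
print("crate rim",*k,np.mean(k,0)); d=k[2]+k[3]-k[0]-k[1];print("yaw",np.degrees(np.arctan2(-d[0],d[1])))
print("rear rim side",P(s,B(582,322),115),P(s,B(735,322),115))
for c in(t,s):
    for q in eyes.cut_out("cap",c)[:1]: print("cap",P(c,q["centre"],184))
print("rims",)
E
python3 m.py
```

```text
green end corners [628.5 199.2] [480.3 226.2] [554.4 212.7] side [484. 220.] [629.  193.1] [556.5 206.5]
rear [ 543.2 -246.8] [ 399.9 -223.2] [ 471.5 -235. ]
rear side [ 382.7 -207.6] [ 559. -240.]
yaw -10.491076197012141 455.31622662792927
crate rim [ 536.4 -177.5] [ 422.7 -156.5] [559.1 -18.2] [448.1   0.6] [491.6 -87.9]
yaw -8.63348887729056
rear rim side [ 421.2 -159.4] [ 536.9 -180.7]
cap [490.5 -83. ]
cap [499.4 -97.2]
rims
```

The fits agree. The track origin is at about (514,-5) with yaw -10.4°. The crate origin is near (491,-86) in the world, about 2° off the track. The pointer is about 90° from... I'll settle that later. First I move behind the crate.

```bash
cat >> h.py <<'E'
O=np.array([514.,-5.]); YAW=np.radians(-10.4)
uy=np.array([-np.sin(YAW),np.cos(YAW)]); ux=np.array([np.cos(YAW),np.sin(YAW)])
from scipy.spatial.transform import Rotation as Rn
def go(tx,ty,z,ang=None):
    "track coords target -> shift in tool units, turn in units of 5 deg"
    s=env.state(); R=Rn.from_euler("xyz",s["tcp_rot"]); w=np.r_[O+tx*ux+ty*uy,z]
    x=R.as_matrix()[:,0]; psi=np.degrees(np.arctan2(x[1],x[0]))
    p=s["eef_pos"]; tp=p[:2]-O
    print("t",round(s["t"],2),"track xy",tp@ux,tp@uy,"z",p[2],"psi-track",psi-np.degrees(YAW),"F",s["ft_force"],"M",s["moment"],"open",s["opening"],"grip",s["grip_force"],"j",s["joints"])
    print("shift units",R.inv().apply(w-p)/60, "" if ang is None else ("turn units",((psi-np.degrees(YAW)-ang+180)%360-180)/5))
E
python3 -m inch '[[[-0.8,0.06,-0.05],1,0],[[-0.8,0.06,-0.05],1,0],[[-0.8,0.06,-0.05],1,0],[[-0.8,0.06,-0.05],1,0],[[-0.8,0.06,-0.05],1,0],[[-0.8,0.06,-0.05],1,0],[[-0.8,0.06,-0.05],1,0],[[-0.8,0.06,-0.05],1,0],[[-0.8,0.06,-0.05],1,0],[[-0.8,0.06,-0.05],1,0]]'
python3 -c "
from h import *
np.set_printoptions(precision=3,suppress=True)
go(-4,-215,240,90)"
```

```text
t: 3.35
eef_pos: [572.1, 314.4, 244.6]
tcp_rot: [3.141, -0.0, 1.946]
ft_force: [-0.4, -0.5, -0.3]
opening: 0.503
grip_force: 0.0
t 3.35 track xy -0.4996359802867545 324.61520281824676 z 244.64381889534874 psi-track 121.91365201856395 F [-0.446 -0.528 -0.262] M [-0.062  0.006 -0.04 ] open 0.5027550509429433 grip 0.0 j [0.401 0.506 1.448 0.    1.188 0.026]
shift units [-7.603 -4.804  0.076] ('turn units', np.float64(6.382730403712787))
```

```bash

python3 -m inch '[[[-0.76,-0.48,0],1,0],[[-0.8,-0.41,0],1,0],[[-0.83,-0.34,0],1,0],[[-0.86,-0.26,0],1,0],[[-0.88,-0.19,0],1,0],[[-0.89,-0.11,0],1,0],[[-0.9,-0.03,0],0.38,0],[[-0.9,0,0],0,0],[[-0.9,0,0],0,0],[[-0.9,0,0],0,0]]'
python3 -c "
from h import *
np.set_printoptions(precision=3,suppress=True)
go(-4,-215,85,90)"
```

```text
t: 4.6
eef_pos: [473.7, -216.7, 244.8]
tcp_rot: [3.141, 0.0, 1.392]
ft_force: [1.0, 0.7, -0.6]
opening: 0.502
grip_force: 0.0
t 4.6 track xy -1.4065262150418505 -215.47792619264163 z 244.8427013935568 psi-track 90.174351869064 F [ 0.993  0.694 -0.573] M [-0.062  0.048  0.008] open 0.5018500265927744 grip 0.0 j [-0.556  0.31   1.772  0.     1.059 -0.378]
shift units [ 0.008 -0.045  2.664] ('turn units', np.float64(0.03487037381279947))
```

```bash

python3 -m inch '[[[0,0,0.6],0,0],[[0,0,0.6],0,0],[[0,0,0.6],0,0],[[0,0,0.5],0,0],[[0,0,0.36],0,0],[[0,0,0],0,0],[[0.1,-0.05,0],0,0],[[0.1,0,0],0,0],[[0.1,0,0],0,0],[[0,0,0],0,0]]'
python3 - <<'E'
from h import *
np.set_printoptions(precision=3,suppress=True)
go(-4,35,85,90)
a=snap("top")["pixels"][165:250,300:395];b=snap("side")["pixels"][150:300,250:360]
a=cv2.resize(a,None,fx=4,fy=4,interpolation=3);b=cv2.resize(b,None,fx=3.6,fy=3.6,interpolation=3)
o=np.zeros((545,790,3),np.uint8);o[:a.shape[0],:a.shape[1]]=a;o[:b.shape[0],390:390+b.shape[1]]=b
cv2.imwrite("pics/pre.png",o[:,:,::-1])
E
```

```text
t: 5.85
eef_pos: [474.7, -196.2, 85.4]
tcp_rot: [3.141, 0.0, 1.393]
ft_force: [0.6, -0.7, 0.8]
opening: 0.502
grip_force: 0.0
t 5.85 track xy -4.10565101375596 -195.16403592835218 z 85.4113970539809 psi-track 90.22057599657927 F [ 0.559 -0.724  0.8  ] M [-0.148  0.1    0.046] open 0.5016796252467575 grip 0.0 j [-0.521  0.516  1.96   0.     0.665 -0.343]
shift units [3.836 0.017 0.006] ('turn units', np.float64(0.04411519931585417))
```

View pics/pre.png

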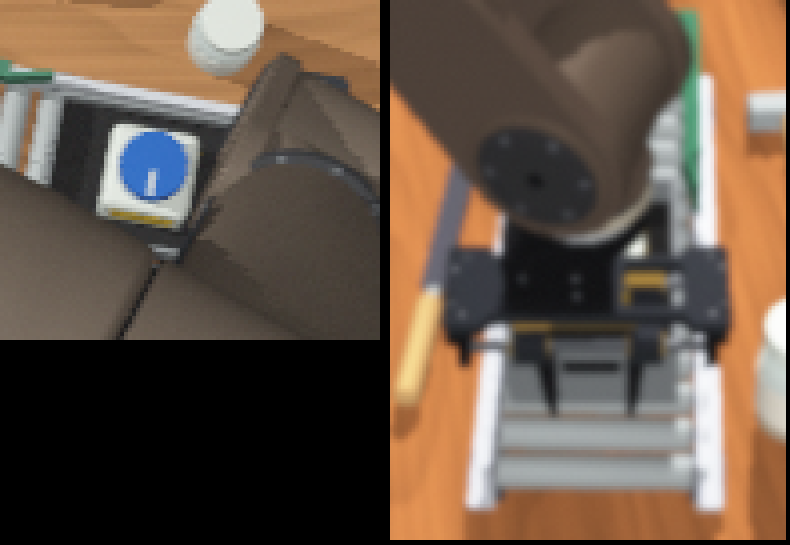

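The fingers are astride the middle of the rear wall, at about (590,385) in the side crop, and nothing has been touched yet. Pushing gently.

```bash

python3 -m inch '[[[0.1,0,0],0,0],[[0.1,0,0],0,0],[[0.1,0,0],0,0],[[0.15,0,0],0,0],[[0.2,0,0],0,0],[[0.2,0,0],0,0],[[0.2,0,0],0,0],[[0.2,0,0],0,0],[[0.2,0,0],0,0],[[0.15,0,0],0,0]]'
python3 -c "
from h import *
np.set_printoptions(precision=3,suppress=True)
go(-4,35,85,90)"
python3 -m inch '[[[0.15,0,0],0,0],[[0.15,0,0],0,0],[[0.15,0,0],0,0],[[0.15,0,0],0,0],[[0.15,0,0],0,0],[[0.15,0,0],0,0],[[0.15,0,0],0,0],[[0.15,0,0],0,0],[[0.1,0,0],0,0],[[0.1,0,0],0,0]]'
python3 -c "
from h import *
np.set_printoptions(precision=3,suppress=True)
go(-4,35,85,90)"
```

```text
t: 7.2
eef_pos: [491.8, -101.5, 85.1]
tcp_rot: [3.141, 0.0, 1.393]
ft_force: [1.2, -5.8, -0.7]
opening: 0.503
grip_force: 2.2
t 7.2 track xy -4.422744643179588 -98.96172393332493 z 85.072226575506 psi-track 90.19367438911591 F [ 1.201 -5.846 -0.683] M [-0.913 -0.164 -0.173] open 0.5031617220986692 grip 2.155676633119583 j [-0.335  0.504  1.988  0.     0.649 -0.157]
shift units [2.233 0.015 0.001] ('turn units', np.float64(0.03873487782318534))
t: 8.45
eef_pos: [506.7, -19.3, 85.1]
tcp_rot: [3.141, -0.0, 1.392]
ft_force: [2.7, -4.3, 0.5]
opening: 0.5
grip_force: 2.1
t 8.45 track xy -4.62135503140993 -15.402172492172642 z 85.11412211349388 psi-track 90.17325542882679 F [ 2.703 -4.283  0.495] M [-0.902 -0.368 -0.149] open 0.5001057997165559 grip 2.092399299144745 j [-0.168  0.509  1.976  0.     0.655  0.01 ]
shift units [0.84  0.013 0.002] ('turn units', np.float64(0.0346510857653584))
```

```bash

python3 -m inch '[[[0.1,0,0],0,0],[[0.1,0,0],0,0],[[0.08,0,0],0,0],[[0.08,0,0],0,0],[[0.08,0,0],0,0],[[0.06,0,0],0,0],[[0.05,0,0],0,0],[[0.05,0,0],0,0],[[0,0,0],0,0],[[0,0,0],0,0]]'
python3 -c "
from h import *
np.set_printoptions(precision=3,suppress=True)
go(-4,35,85,90)"
```

```text
t: 9.7
eef_pos: [512.3, 16.1, 84.8]
tcp_rot: [-3.14, -0.0, 1.392]
ft_force: [-0.6, -0.5, -0.1]
opening: 0.501
grip_force: 0.0
t 9.7 track xy -5.493522253599866 20.474518419514347 z 84.84977171801542 psi-track 90.18364586863217 F [-0.555 -0.469 -0.059] M [-0.065  0.107  0.033] open 0.5006303405319134 grip 0.0 j [-0.098  0.516  1.962  0.001  0.664  0.08 ]
shift units [ 0.242  0.026 -0.002] ('turn units', np.float64(0.03672917372643383))
```

```bash

python3 -m inch '[[[0.04,0,0],0,0],[[0.04,0,0],0,0],[[0.04,0,0],0,0],[[0.03,0,0],0,0],[[0.03,0,0],0,0],[[0.02,0,0],0,0],[[0.02,0,0],0,0],[[0.02,0,0],0,0],[[0.02,0,0],0,0],[[0.02,0,0],0,0]]'
python3 - <<'E'
from h import *
np.set_printoptions(precision=3,suppress=True)
go(-4,35,85,90)
a=snap("top")["pixels"][165:250,225:320];b=snap("side")["pixels"][120:270,250:360]
a=cv2.resize(a,None,fx=4,fy=4,interpolation=3);b=cv2.resize(b,None,fx=3.6,fy=3.6,interpolation=3)
o=np.zeros((545,790,3),np.uint8);o[:a.shape[0],:a.shape[1]]=a;o[:b.shape[0],390:390+b.shape[1]]=b
cv2.imwrite("pics/p2.png",o[:,:,::-1])
E
```

```text
t: 10.95
eef_pos: [515.4, 27.0, 85.2]
tcp_rot: [-3.141, 0.006, 1.391]
ft_force: [-9.7, -64.6, 5.3]
opening: 0.501
grip_force: 32.2
t 10.95 track xy -4.414747886488859 31.689762752157097 z 85.237275827666 psi-track 90.0763087792957 F [ -9.74 -64.63   5.34] M [-10.9     1.537  -1.864] open 0.501199897720467 grip 32.167550584708806 j [-0.072  0.519  1.953 -0.01   0.67   0.116]
shift units [0.055 0.007 0.004] ('turn units', np.float64(0.015261755859137338))
```

View pics/p2.png

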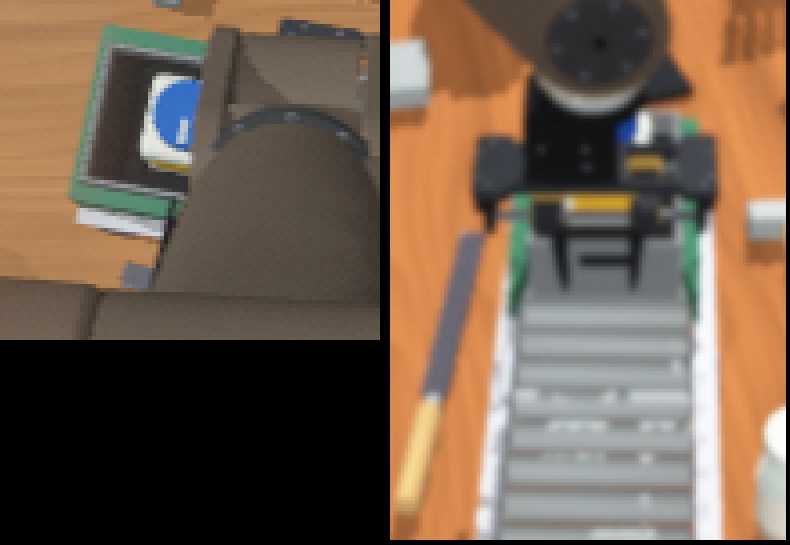

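The crate front and green bay end coincide, with the rear flush behind the fingers, at 64 N on the buffer, so it is home. Unloading slowly, then moving up and turning towards the cap.

```bash

python3 -m inch '[[[-0.03,0,0],0,0],[[-0.03,0,0],0,0],[[-0.03,0,0],0,0],[[-0.03,0,0],0,0],[[-0.2,0,0],0,0],[[-0.3,0,-0.3],0,-0.3],[[-0.3,0,-0.7],0,-1],[[-0.3,0,-0.8],-1,-1],[[-0.3,0,-0.8],-1,-1],[[-0.3,0,-0.6],-1,-1]]'
python3 - <<'E'
from h import *
np.set_printoptions(precision=3,suppress=True)
go(0,130,240,173)
t=snap("top","t3.png");s=snap("side","s3.png")
for c in(t,s):
    for k in("cap","crate","crate_rear"):
        r=eyes.spot_point(k,c)
        if r:
            w=at_z(c,r[0]["centre"],dict(cap=161,crate=55,crate_rear=100)[k])[:2]-O; print(k,r[0]["score"],w@ux,w@uy)
    for q in eyes.cut_out("cap",c)[:1]:
        w=at_z(c,q["centre"],184)[:2]-O; print("capmask",q["mask"].sum(),w@ux,w@uy)
a=t["pixels"][165:250,225:320];b=s["pixels"][120:270,250:360]
a=cv2.resize(a,None,fx=4,fy=4,interpolation=3);b=cv2.resize(b,None,fx=3.6,fy=3.6,interpolation=3)
o=np.zeros((545,790,3),np.uint8);o[:a.shape[0],:a.shape[1]]=a;o[:b.shape[0],390:390+b.shape[1]]=b
cv2.imwrite("pics/p3.png",o[:,:,::-1])
E
```

```text
t: 12.3
eef_pos: [500.8, -76.4, 279.2]
tcp_rot: [3.14, 0.0, 1.657]
ft_force: [0.4, -0.3, -0.1]
opening: 0.964
grip_force: 0.0
t 12.3 track xy -0.07438116803664485 -72.63103861369743 z 279.22912290571605 psi-track 105.35506935939299 F [ 0.379 -0.28  -0.117] M [-0.095  0.047 -0.022] open 0.9637766159186681 grip 0.0 j [-0.282  0.255  1.754  0.     1.131 -0.369]
shift units [3.257 0.894 0.654] ('turn units', np.float64(-13.528986128121403))
cap 0.68 -0.08614552753013172 123.8152567161224
crate 0.69 14.859983210250494 126.88267341789697
crate_rear 0.79 -10.698095951413713 47.79795582912017
capmask 222 -2.0355834354998557 128.70915403084075
cap 0.77 -1.4162323617135932 123.96794741231162
crate_rear 0.93 0.5759109001895268 48.92353873227737
capmask 287 3.107610755140005 119.4556100026711
```

View pics/p3.png

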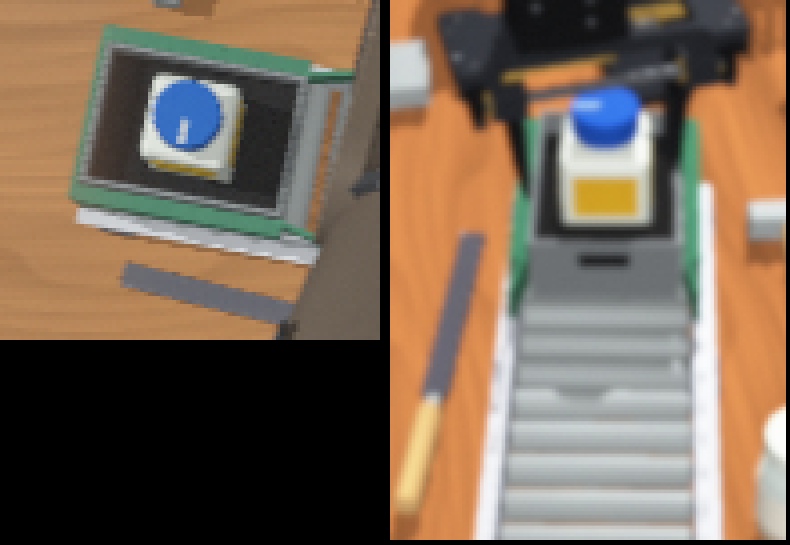

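The crate sits flush against the bay end and the cap is at about (188,115) in the top crop. The pointer is toward -x, so θ ≈ 183°. Moving above the cap.

```bash

python3 -m inch '[[[0.54,0.145,0],0,-1],[[0.54,0.145,0.1],0,-1],[[0.54,0.145,0.2],0,-1],[[0.54,0.145,0.2],0,-1],[[0.54,0.145,0.2],0,-1],[[0.54,0.145,0.2],0,-1],[[0,0,0.2],1,-1],[[0,0,0],1,-1],[[0,0,0],1,-1],[[0,0,0],0,-1]]'
python3 -c "
from h import *
np.set_printoptions(precision=3,suppress=True)
go(-1,128.5,160,90)"
```

```text
t: 14.05
eef_pos: [536.7, 122.7, 210.5]
tcp_rot: [-3.141, 0.0, 1.393]
ft_force: [-0.9, 0.1, 0.1]
opening: 1.001
grip_force: 0.0
t 14.05 track xy -0.7062171416008027 129.74378271568747 z 210.54483661586067 psi-track 90.22508703754025 F [-0.927  0.121  0.056] M [-0.13   0.006  0.012] open 1.0006624007310838 grip 0.0 j [0.105 0.39  1.747 0.    1.005 0.282]
shift units [-0.021 -0.004  0.842] ('turn units', np.float64(0.0450174075080497))
```

```bash

python3 -m inch '[[[-0.02,0,0.3],0,-1],[[0,0,0.3],0,-1],[[0,0,0.2],0,-1],[[0,0,0.04],0,-1],[[0,0,0],0,0.5],[[0,0,0],0,1],[[0,0,0],0,1],[[0,0,0],0,1],[[0,0,0],0,1],[[0,0,0],0,1]]'
python3 -c "
from h import *
np.set_printoptions(precision=3,suppress=True)
go(-1,128.5,160,90)"
```

```text
t: 15.3
eef_pos: [537.2, 121.3, 160.9]
tcp_rot: [3.14, -0.0, 1.392]
ft_force: [3.5, -0.7, 1.3]
opening: 0.562
grip_force: 30.0
t 15.3 track xy 0.06750759691851371 128.41841114533153 z 160.85074846900926 psi-track 90.17662342357752 F [ 3.515 -0.66   1.259] M [-0.242 -0.519  0.005] open 0.5615001745131861 grip 30.000118017196655 j [ 0.102  0.449  1.804 -0.     0.887  0.281]
shift units [ 0.001 -0.018  0.014] ('turn units', np.float64(0.03532468471550487))
```

```bash

python3 -m inch '[[[0,0,0],0,-1],[[0,0,0],0,-1],[[0,0.015,0],0,-1],[[0,0,0],0,-1],[[0,0,0],-1,-1],[[0,0,0],-1,-1],[[0,0,0],-1,-1],[[0,0,0],-1,-1],[[0,0,0],-1,-1],[[0,0,0],-1,-1]]'
python3 -m inch '[[[0,0,0],-1,-1],[[0,0,0],-1,-1],[[0,0,0],-1,-1],[[0,0,0],-1,-1],[[0,0,0],-1,-1],[[0,0,0],-1,-1],[[0,0,0],-1,-1],[[0,0,0],-1,-1],[[0,0,0],-1,-1],[[0,0,0],-1,-1]]'
python3 -c "
from h import *
np.set_printoptions(precision=3,suppress=True)
go(0.3,129,160,173)"
```

```text
t: 16.55
eef_pos: [537.5, 121.2, 160.6]
tcp_rot: [-3.141, -0.0, 1.919]
ft_force: [0.1, 0.3, 0.3]
opening: 1.001
grip_force: 0.0
t: 17.8
eef_pos: [537.5, 121.2, 160.6]
tcp_rot: [3.142, -0.0, 2.791]
ft_force: [0.6, -0.1, -0.7]
opening: 0.998
grip_force: 0.0
t 17.8 track xy 0.35997699341125866 128.3352476437279 z 160.60307092866856 psi-track 170.3393951170741 F [ 0.556 -0.106 -0.688] M [-0.019 -0.003 -0.069] open 0.997670076795315 grip 0.0 j [ 0.102  0.45   1.803  0.     0.889 -1.119]
shift units [0.003 0.011 0.01 ] ('turn units', np.float64(-0.5321209765851791))
```

```bash

python3 -m inch '[[[0,0.012,0],0,-1],[[0,0,0],0,0.5],[[0,0,0],0,1],[[0,0,0],0,1],[[0,0,0],0,1],[[0,0,0],0,1],[[0,0,0],0,1],[[0,0,0],0,1],[[0,0,0],0,1],[[0,0,0],0,1]]'
python3 -c "
from h import *
np.set_printoptions(precision=3,suppress=True)
go(0.3,129,160,173)"
```

```text
t: 19.05
eef_pos: [537.5, 121.1, 160.7]
tcp_rot: [-3.14, -0.0, 2.789]
ft_force: [-1.9, -5.9, 2.6]
opening: 0.564
grip_force: 30.0
t 19.05 track xy 0.3707222334914846 128.24274498079566 z 160.6857470727956 psi-track 170.1831876958525 F [-1.948 -5.92   2.612] M [-1.119  0.338  0.01 ] open 0.5640739183294923 grip 30.000451505184174 j [ 0.102  0.45   1.802 -0.001  0.89  -1.115]
shift units [0.003 0.012 0.011] ('turn units', np.float64(-0.5633624608295008))
```

```bash

python3 -m inch '[[[0,0,0.0014],0.5,1],[[0,0,0.0014],1,1],[[0,0,0.0014],1,1],[[0,0,0.0014],1,1],[[0,0,0.0014],1,1],[[0,0,0.0014],1,1],[[0,0,0.0014],1,1],[[0,0,0.0014],1,1],[[0,0,0.0014],1,1],[[0,0,0.0014],1,1]]'
python3 -c "
from h import *
np.set_printoptions(precision=3,suppress=True)
go(0.3,129,160,173)"
```

```text
t: 20.3
eef_pos: [537.5, 121.1, 159.9]
tcp_rot: [-3.14, 0.001, 1.957]
ft_force: [-1.9, -5.6, 2.5]
opening: 0.559
grip_force: 30.0
t 20.3 track xy 0.37733343663087027 128.24623256144451 z 159.85723482702946 psi-track 122.52810708492038 F [-1.901 -5.593  2.525] M [-1.111  0.366  0.107] open 0.5589355587622578 grip 29.998468458652496 j [ 0.102  0.451  1.803 -0.001  0.888 -0.283]
shift units [ 0.011  0.006 -0.002] ('turn units', np.float64(-10.094378583015924))
```

```bash

for i in 1; do python3 -m inch '[[[0,0,0.0014],1,1],[[0,0,0.0014],1,1],[[0,0,0.0014],1,1],[[0,0,0.0014],1,1],[[0,0,0.0014],1,1],[[0,0,0.0014],1,1],[[0,0,0.0014],1,1],[[0,0,0.0014],1,1],[[0,0,0.0014],1,1],[[0,0,0.0014],1,1]]'; done
python3 -c "
from h import *
np.set_printoptions(precision=3,suppress=True)
go(0.3,129,160,173)"
python3 -m inch '[[[0,0,0.0014],1,1],[[0,0,0.0014],1,1],[[0,0,0.0014],1,1],[[0,0,0.0014],1,1],[[0,0,0.0014],1,1],[[0,0,0.0014],1,1],[[0,0,0.0014],1,1],[[0,0,0.0014],1,1],[[0,0,0.0014],1,1],[[0,0,0.0014],1,1]]'
python3 -c "
from h import *
np.set_printoptions(precision=3,suppress=True)
go(0.3,129,160,173)"
```

```text
t: 21.55
eef_pos: [537.6, 121.1, 159.0]
tcp_rot: [3.142, 0.001, 1.084]
ft_force: [-1.6, -4.9, 3.1]
opening: 0.562
grip_force: 30.0
t 21.55 track xy 0.442648924790646 128.23683479783463 z 159.01511280176268 psi-track 72.52510697088925 F [-1.602 -4.944  3.06 ] M [-1.18   0.359  0.118] open 0.5624720792731941 grip 29.998457729816437 j [ 0.102  0.452  1.804 -0.002  0.886  0.59 ]
shift units [ 0.011 -0.006 -0.016] ('turn units', np.float64(-20.09497860582215))
t: 22.8
eef_pos: [537.6, 121.0, 158.2]
tcp_rot: [3.14, 0.001, 0.212]
ft_force: [-0.7, -6.9, 2.0]
opening: 0.563
grip_force: 30.0
t 22.8 track xy 0.48822011674394616 128.1657291507118 z 158.21227825576796 psi-track 22.532428693302798 F [-0.658 -6.941  2.017] M [-1.342  0.398  0.116] open 0.5634580133924851 grip 29.99857932329178 j [ 0.102  0.453  1.805 -0.002  0.884  1.462]
shift units [ 0.002 -0.014 -0.03 ] ('turn units', np.float64(-30.093514261339443))
```

```bash

python3 -m inch '[[[0,0,0.0014],1,1],[[0,0,0.0014],1,1],[[0,0,0.0014],1,1],[[0,0,0.0014],1,1],[[0,0,0.0014],0.5,1],[[0,0,0.0007],0.5,1],[[0,0,0],0.3,1],[[0,0,0],0.3,1],[[0,0,0],0,1],[[0,0,0],0,1]]'
python3 -c "
from h import *
np.set_printoptions(precision=3,suppress=True)
go(0.3,129,160,173)"
python3 -m inch '[[[0,0,0.0005],0.3,1],[[0,0,0.0005],0.3,1],[[0,0,0.0005],0.3,1],[[0,0,0.0005],0.3,1],[[0,0,0.0005],0.3,1],[[0,0,0],0,1],[[0,0,0],0,1],[[0,0,0],0,1],[[0,0,0],0,1],[[0,0,0],0,1]]'
python3 -c "
from h import *
np.set_printoptions(precision=3,suppress=True)
go(0.3,129,160,173)"
```

```text
t: 24.05
eef_pos: [537.6, 121.0, 157.7]
tcp_rot: [3.14, 0.0, -0.274]
ft_force: [-1.2, -6.4, 2.2]
opening: 0.56
grip_force: 30.0
t 24.05 track xy 0.4303830104036983 128.15666161334917 z 157.70970109662937 psi-track -5.31521707467639 F [-1.215 -6.426  2.192] M [-1.285  0.485  0.044] open 0.5599205588550292 grip 30.000629425048828 j [ 0.102  0.454  1.805 -0.002  0.883  1.948]
shift units [-0.003 -0.014 -0.038] ('turn units', np.float64(-35.663043414935274))
t: 25.3
eef_pos: [537.4, 120.9, 157.6]
tcp_rot: [3.14, 0.0, -0.404]
ft_force: [-2.5, -6.7, 3.5]
opening: 0.562
grip_force: 30.0
t 25.3 track xy 0.28492737199593776 128.05590157933972 z 157.62389799428263 psi-track -12.744056457901456 F [-2.471 -6.672  3.489] M [-1.3    0.705  0.588] open 0.5619332370768115 grip 30.000441670417786 j [ 0.102  0.454  1.806 -0.002  0.883  2.078]
shift units [-0.003 -0.015 -0.04 ] ('turn units', np.float64(34.851188708419706))
```

```bash

python3 -m inch '[[[0,0,0],0.1,1],[[0,0,0],0.1,1],[[0,0,0],0.1,1],[[0,0,0],0.1,1],[[0,0,0],0,1],[[0,0,0],0,1],[[0,0,0],0,1],[[0,0,0],0,1],[[0,0,0],0,1],[[0,0,0],0,1]]'
python3 -c "
from h import *
np.set_printoptions(precision=3,suppress=True)
go(0.3,129,160,173)"
```

```text
t: 26.55
eef_pos: [537.5, 120.7, 157.6]
tcp_rot: [3.139, -0.0, -0.438]
ft_force: [-2.4, -8.3, 3.0]
opening: 0.561
grip_force: 30.0
t 26.55 track xy 0.4052837496382722 127.90151265822581 z 157.60652270301645 psi-track -14.690308979394365 F [-2.353 -8.298  2.961] M [-1.595  0.604  0.981] open 0.5608184053947138 grip 30.00046044588089 j [ 0.102  0.454  1.806 -0.003  0.883  2.113]
shift units [-0.006 -0.017 -0.04 ] ('turn units', np.float64(34.46193820412113))
```

Turning further raised the moment from 0.12 to 0.98 N·m without slip, so the cap is on the hard stop. Free contact is at a tool angle of about -9.8°. I'll back off to about 80.5°, following the thread.

```bash

python3 -m inch '[[[0,0,0],-0.5,1],[[0,0,-0.0007],-1,1],[[0,0,-0.0014],-1,1],[[0,0,-0.0014],-1,1],[[0,0,-0.0014],-1,1],[[0,0,-0.0014],-1,1],[[0,0,-0.0014],-1,1],[[0,0,-0.0014],-1,1],[[0,0,-0.0014],-1,1],[[0,0,-0.0014],-1,1]]'
python3 -m inch '[[[0,0,-0.0014],-1,1],[[0,0,-0.0014],-1,1],[[0,0,-0.0014],-1,1],[[0,0,-0.0014],-1,1],[[0,0,-0.0014],-1,1],[[0,0,-0.0014],-1,1],[[0,0,-0.0014],-1,1],[[0,0,-0.0014],-1,1],[[0,0,-0.0014],-1,1],[[0,0,0],-0.5,1]]'
python3 - <<'E'
from h import *
np.set_printoptions(precision=3,suppress=True)
go(0.3,129,160,80.6)
t=snap("top","t4.png");s=snap("side","s4.png")
r=eyes.spot_point("crate_rear",s)
if r: w=at_z(s,r[0]["centre"],100)[:2]-O; print(r[0]["score"],w@ux,w@uy)
a=t["pixels"][165:250,225:320];b=s["pixels"][120:270,250:360]
a=cv2.resize(a,None,fx=4,fy=4,interpolation=3);b=cv2.resize(b,None,fx=3.6,fy=3.6,interpolation=3)
o=np.zeros((545,790,3),np.uint8);o[:a.shape[0],:a.shape[1]]=a;o[:b.shape[0],390:390+b.shape[1]]=b
cv2.imwrite("pics/p4.png",o[:,:,::-1])
E
```

```text
t: 27.8
eef_pos: [537.8, 121.1, 158.4]
tcp_rot: [3.141, 0.0, 0.392]
ft_force: [-0.5, -5.5, 2.4]
opening: 0.564
grip_force: 30.0
t: 29.05
eef_pos: [537.6, 121.3, 159.1]
tcp_rot: [-3.141, 0.001, 1.22]
ft_force: [-1.5, -3.5, 2.6]
opening: 0.566
grip_force: 30.0
t 29.05 track xy 0.4619449951912813 128.48037036600533 z 159.08629964423244 psi-track 80.28254004712117 F [-1.472 -3.486  2.631] M [-0.889  0.299 -0.082] open 0.5664017067478295 grip 30.000511407852173 j [ 0.102  0.452  1.804 -0.001  0.886  0.454]
shift units [ 0.008 -0.004 -0.015] ('turn units', np.float64(-0.06349199057576697))
0.79 8.475688861393362 34.370475595528504
```

View pics/p4.png

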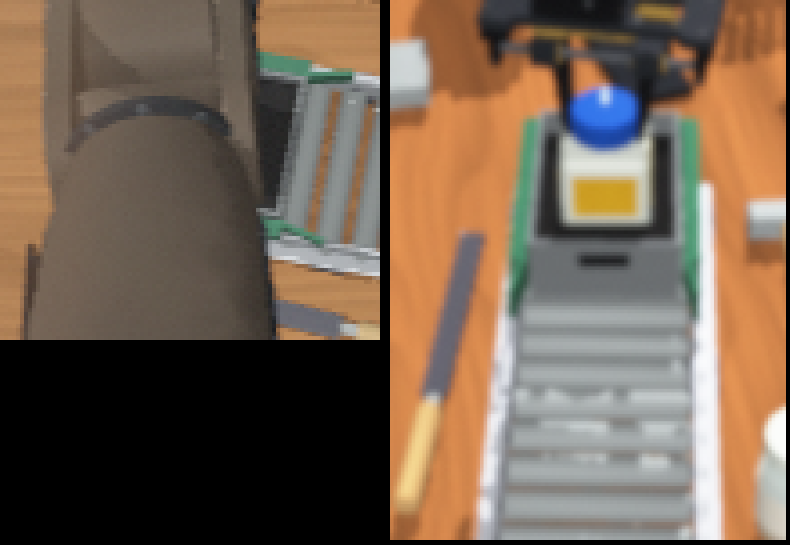

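The side view shows the pointer at (605,97) straight along +y, a quarter turn off the mark. The crate is where it was when home, with 3.5 N still holding it on the buffer and 30 N on the cap.

```bash
python3 -c "
from cell import env
print(env.job_done())"
```

```text
the job is handed in; nothing more can be done
None
```

The crate is home against the buffer, and the cap was screwed down to its stop and backed off a quarter turn. The gripper is still holding it for taping, and I handed the job in at about 29 s of the 64 s allowed.

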